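# Refit the collecting tray of a bench dust extractor so that it holds its switch lever in

## Robot

A 7-joint arm with a two-finger parallel gripper is mounted at the origin on the work surface. World frame = base frame: x ahead of the robot, y to its left, z up, the work surface at z = 0. Lengths are in m, angles in rad, forces in N, time in s.
With the tool pointing down it reaches from about 0.425 to 0.875 m from the base axis. Payload 4.7 kg.
Tool frame: the origin (TCP) lies at the very end of the fingers, on their centre line; the grasp point (between the pads) lies 19 mm behind it; z points along the fingers, y is the line along which they close (so a half turn about z gives the same grasp; the last joint's range is limited). The gripper opens to 87 mm and grips with 3 to 60 N. Pads are 19 mm wide; open, the fingers measure 117 mm over their backs; the gripper's body (75 mm by 190 mm) begins 51 mm behind the grasp point.
Start: joints at [1.124, 0.321, -0.07, 1.45, 0.023, 1.371, -0.057], TCP at [0.289, -0.582, 0.201] pointing down, gripper open.
Joint ranges: [-2.86, 2.86], [-0.3, 2.09], [-1.38, 1.24], [0.06, 2.45], [-1.56, 4.7], [0.09, 2.05], [-2.69, 2.69]. Speed limits (rad/s): [2.57, 2.57, 3.14, 3.14, 3.14, 3.14, 3.14].

## Interface

Orientations are given as a rotation vector (axis times angle).
In Python, from bench import get_state, get_image, get_calibration, close_job gives the robot as it stands.
- The arm moves only by the shell command python3 -m crank 'ROWS' [FORCE]. ROWS is JSON, a list of rows, each a list of 5 numbers: the opening, from 0 (shut) to 1 (fully open), then the shift along the world's x, y, z in units of 0.2 m (1.0 is 0.2 m), then the turn about the world's z in units of 2 pi rad (1.0 is 2 pi rad). A call has 1 to 5 rows; each row is the pose to reach, as a shift and turn from the pose commanded when the call began, turning the shorter way round; what a row does not reach only later rows make up. A row lasts 1/8 s, in which the tool goes at most 62.5 mm and 10.7 degrees, less where a joint would pass 70% of its speed; a pose out of reach is approached as far as the arm can. A call with a number of a shift or a turn outside -1 to 1 is refused whole. A call with a gripper value outside its range is refused whole. The fingers move at their own pace and stop on an object; FORCE is the grip in N (left out, the last holds). Time passes only in rows, so rows that repeat a pose let the fingers close. It gives the time, the measured TCP pose, the force, the opening and the grip force at its end, in the units of the state.
- get_state(): the state, without advancing time (a new reading comes with each control period).
- get_image(name): name is "scene" or "side" or "wrist"; returns the picture (400x640x3 uint8, red, green, blue); there is no depth.
- get_calibration(name): a dict with "fovy" (degrees; the focal length in pixels is half the picture's height over the tangent of half this angle, whatever the lens; pixels are square), "cx", "cy" (the principal point, pixels), "R" (3x3) and "t" (3): a world point X has camera coordinates R X + t. Camera axes: x right, y down, z forward; pixel columns grow to the right and rows downward; lengths in m; the calibration is good to about 2 mm. The wrist camera is an equidistant fisheye: a pixel r from the principal point sees the ray r / f radians off the axis. A picture is of the moment at which its call begins: read the wrist's pose just before it. get_calibration takes no time and is no camera call; for the wrist camera it gives the pose at the moment of the call.
- close_job(): hands the job in; it is judged then, once.
The state is a dict: "time": time; "joint_positions": joint angles; "qd": joint speeds; "joint_torque": joint torques, N m; "position": TCP position; "tool_rot": TCP orientation; "ft_force": force on the tool from outside, world axes, zero at the start; "torque": the same for the moment, N m; "grip_width": opening from 0.0 (shut) to 1.0 (fully open); "grip_force": force on a finger pad.
Only numpy, scipy, OpenCV 4.12 (cv2) and the standard library are available. Lean on these libraries where they do the work, as an engineer would, in place of code of your own. Each camera call takes 0.05 s, during which the arm holds its last target. There are 200 camera calls.

## Task

Put the emptied collecting tray back into the dust extractor: plain back edge first between the cheeks, over the sill and in against the sprung switch lever, until its blue front is down behind the sill and the tray lies flat and keeps the lever pressed in by itself. Push it home by feel, do not ram it, and leave the plaster cast, the dropper bottle and the red case where they are.

Things in the scene. Friction and masses are not known exactly. Their poses are not given: they have to be found in the camera images.
- extractor: white bench dust extractor, fixed. Origin on the bench under the centre of its tray nest; x points inwards from the open mouth to the suction housing, y across, z up. Nest floor 3 mm above the bench. Suction housing 150 mm wide, 118 mm high (133 at its knob) from x = 74 to 199 mm. Two cheeks, 32 mm high and 115 mm apart, run from x = -70 mm to the housing
- sill (a point): middle of the inner top edge of the sill across the mouth, 9 mm above the bench, at x = -60 mm of the extractor, axes parallel to its. Inside it a sheer 6 mm step down to the nest floor; outside it a flat top 10 mm deep, then a ramp down to the bench at x = -105 mm; all 123 mm wide. The cheeks' lead-ins flare outwards by 0.42 rad from x = -70 to -116 mm, there about 155 mm apart
- buffers (a point): point midway between two rubber buffers (at y = +-50 mm, 5 to 15 mm above the bench), on their front plane at x = 63.5 mm of the extractor; they stop the tray's back edge, leaving the 120 mm tray only about 3.5 mm of end play behind the sill
- switch_lever (a joint): yellow lever in front of the housing, upright pivot at x = 72, y = 0 of the extractor, 38 mm arm towards its +y. 0 = free; grows as the tray's back edge pushes it to the housing; stop at 0.62 rad. Switch made above 0.36; tray seated: about 0.46. Sprung: pushes the tray out with 2 to 3 N, mostly more than the tray's own friction: only the sill keeps it in
- lever_tip (a point): centre of the lever's red roller (radius 5 mm, 10 mm high), 21 mm above the bench; moves with the lever, free at about x = 49, y = 30 mm of the extractor
- tray_center (a point): centre, half-way up, of the loose open grey steel tray: 120 long (its x), 110 wide (its y), 34 mm high, walls 4, floor 3 mm, about 0.25 kg, empty. x points to its plain back edge, which goes in first; the front wall (-x) is blue. Starts on the bench before the mouth, back edge roughly towards it. Seated: this point about 20 mm above the bench at x = 0, y = 0 of the extractor, axes parallel
- tray_front (a point): middle of the outer face of the blue front wall, half-way up, 60 mm from tray_center along the tray's -x. A blue thumb ledge, 3 mm thick, reaches 12 mm inwards along the wall's top. What presses on the front can hold it up by friction, so that it does not drop by its own weight and must be drawn or pressed down
- cast: plaster dental cast with teeth, 66 mm round, 30 mm high, loose on the bench; origin at its underside; to be left alone
- dropper: small black dropper bottle, 26 mm diameter, 62 mm high, loose and standing; origin at its underside; to be left alone
- case: flat red plastic case, 85 x 55 x 17 mm, loose on the bench; origin at its underside; to be left alone
There are look-alikes about, which are no part of the job. Of the things that look like the part that bears tray_center, the smallest one is meant.

How it is judged:
By the outcome, as a careful person would: the job done as asked, in the order asked, and still so for the second after the job is handed in, with the robot touching nothing.
It also fails if it takes over 53 s, if anything falls off the work surface, if the arm or the gripper's body presses on something with over 40 N, if the wrist force passes 120 N, or if a joint passes its speed limit or range.

## Working session

There is one attempt and no reset: what is moved stays moved. The work goes in short steps, Python scripts to look and compute and a shell command to move; the robot and the scene stay as the last step left them, time stands still between calls to the robot, and variables do not carry over. Pictures are saved under pics/ and viewed, at most 10 in all, crops included, and the job is handed in when it is done.

```bash
ls; mkdir -p pics; python3 - <<'E'
from bench import *
import cv2
s=get_state(); print({k:s[k] for k in('time','position','tool_rot','ft_force','grip_width')})
for n in('scene','side'):
    im=get_image(n); cv2.imwrite(f'pics/{n}0.png',im[:,:,::-1]); c=get_calibration(n); print(n,c)
E
```

```text
pics
{'time': 0.0, 'position': array([ 0.2887376 , -0.58170587,  0.1996548 ]), 'tool_rot': array([-3.05680766e+00, -7.17055947e-01,  7.92434227e-04]), 'ft_force': array([-0.54993904,  1.08703792, -0.12298114]), 'grip_width': 0.9994222314802915}
scene {'fovy': 51.4123473574764, 'cx': 315.3280227568952, 'cy': 193.93426028982424, 'R': array([[-0.68490134,  0.72860964, -0.00617658],
       [ 0.6157322 ,  0.57422115, -0.53957755],
       [-0.38959468, -0.3733605 , -0.84191325]]), 't': array([ 0.26090483, -0.32738277,  1.1579409 ])}
side {'fovy': 50.50773074757112, 'cx': 324.81393374989506, 'cy': 194.0685180954407, 'R': array([[-0.69107295, -0.72272866, -0.0090253 ],
       [-0.42184167,  0.41344153, -0.80691741],
       [ 0.58691377, -0.55383155, -0.59059533]]), 't': array([0.40797753, 0.24302386, 0.67595481])}
```

View pics/scene0.png

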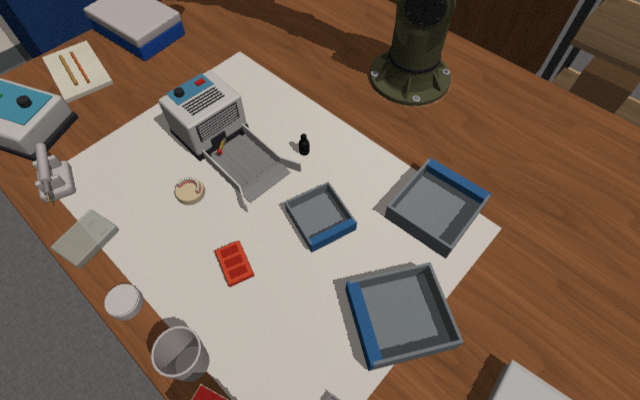

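View pics/side0.png

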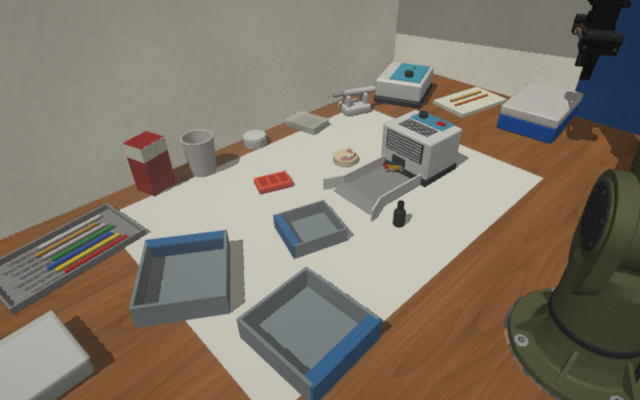

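The small tray is at scene px (320,215) with its blue front at (333,237). The extractor mouth opens towards (265,190), and the dropper is at (304,147), the cast at (189,190). Next I'll enlarge both views.

```bash
cat > h.py <<'E'
import numpy as np, cv2
from bench import *
def ray(n,u,v,c=None):
    c=c or get_calibration(n); f=200/np.tan(np.radians(c['fovy'])/2); R=np.array(c['R']);t=np.array(c['t'])
    d=np.array([(u-c['cx'])/f,(v-c['cy'])/f,1.])
    if n=='wrist':
        r=np.hypot(d[0],d[1]); d=np.array([d[0]/r*np.sin(r),d[1]/r*np.sin(r),np.cos(r)])
    return -R.T@t, R.T@d
def onz(n,u,v,z,c=None):
    o,d=ray(n,u,v,c); return o+d*(z-o[2])/d[2]
def proj(n,X,c=None):
    c=c or get_calibration(n); f=200/np.tan(np.radians(c['fovy'])/2)
    p=np.array(c['R'])@X+c['t']
    if n=='wrist':
        q=np.hypot(p[0],p[1]);r=np.arctan2(q,p[2]); return c['cx']+f*r*p[0]/q,c['cy']+f*r*p[1]/q
    return c['cx']+f*p[0]/p[2],c['cy']+f*p[1]/p[2]
E
python3 - <<'E'
import cv2
a=cv2.imread('pics/scene0.png')[70:270,150:370]; cv2.imwrite('pics/scene0c.png',cv2.resize(a,None,fx=3,fy=3,interpolation=cv2.INTER_CUBIC))
from h import *
for p in [(320,190),(285,208),(312,249),(356,220),(327,184)]: print(onz('scene',*p,.034))
print(onz('scene',304,152,0),onz('scene',189,198,0),onz('scene',235,265,.0))
E
```

```text
[0.46248707 0.0910697  0.034     ]
[0.54745822 0.06756969 0.034     ]
[0.57776503 0.17608957 0.034     ]
[0.46610537 0.19776387 0.034     ]
[0.44019472 0.09160413 0.034     ]
[ 3.91419859e-01 -2.81668525e-02  1.11022302e-16] [ 0.66552125 -0.12737291  0.        ] [0.70122936 0.07358521 0.        ]
```

View pics/scene0c.png

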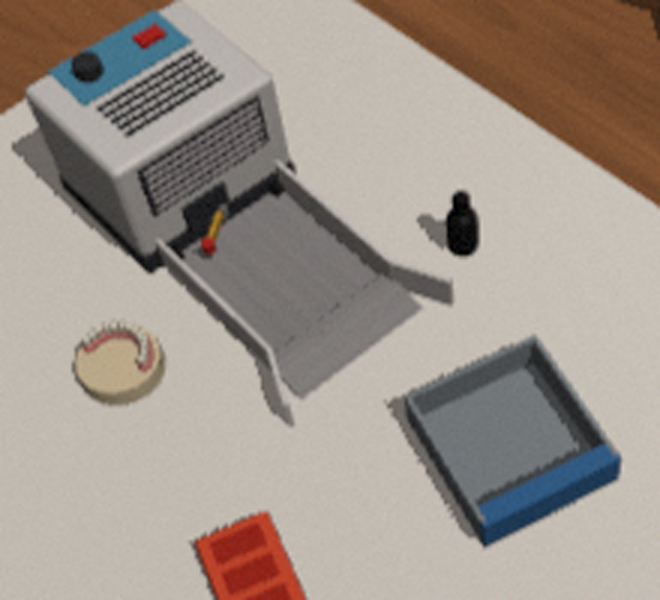

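```bash
python3 - <<'E'
from h import *
P=lambda u,v,z:onz('scene',150+u/3,70+v/3,z)[:2]
def show(n,a): print(n,np.round(a,4))
T=[P(535,337,.034),P(408,397,.034),P(618,452,.034),P(482,517,.034)]
show('tray',T); show('lens',[np.linalg.norm(T[i]-T[j]) for i,j in((0,1),(2,3),(0,2),(1,3))])
show('tc',np.mean(T,0)); d=(T[0]+T[1]-T[2]-T[3]); show('tyaw',np.degrees(np.arctan2(d[1],d[0])))
r=[P(420,308,.0),P(300,397,.0)]; show('ramp',r); show('w',np.linalg.norm(r[0]-r[1])); 
c=[P(390,265,.032),P(268,348,.032),P(280,165,.032),P(160,243,.032)]; show('cheek',c)
show('cw',[np.linalg.norm(c[i]-c[j]) for i,j in((0,1),(2,3),(0,2),(1,3))])
d=c[2]+c[3]-c[0]-c[1]; show('eyaw',np.degrees(np.arctan2(d[1],d[0]))); m=(c[0]+c[1])/2; show('mouth',m); u=d/np.linalg.norm(d)
show('origin by cheek, ramp',[m+.07*u,(r[0]+r[1])/2+.105*u])
d=r[1]-r[0]; show('eyaw ramp', np.degrees(np.arctan2(d[1],d[0])))
show('flare',[P(452,290,.032),P(290,424,.0)])
show('lever',P(208,243,.021))
E
```

```text
tray [[0.4349 0.0908]
 [0.536  0.059 ]
 [0.4673 0.1988]
 [0.5688 0.1639]]
lens [0.106  0.1073 0.1128 0.1099]
tc [0.5017 0.1281]
tyaw -107.0533
ramp [[ 0.4586 -0.0092]
 [ 0.5784 -0.017 ]]
w 0.1201
cheek [[ 0.4605 -0.0377]
 [ 0.5761 -0.0483]
 [ 0.4501 -0.1778]
 [ 0.5685 -0.1856]]
cw [0.1162 0.1186 0.1405 0.1374]
eyaw -93.7143
mouth [ 0.5183 -0.043 ]
origin by cheek, ramp [[ 0.5138 -0.1129]
 [ 0.5117 -0.1179]]
eyaw ramp -3.724
flare [[ 0.4449  0.0143]
 [ 0.5993 -0.0049]]
lever [ 0.5386 -0.1663]
```

```bash
python3 -m crank '[[1,1,1,0.25,-0.12],[1,1,1,0.25,-0.12],[1,1,1,0.25,-0.12],[1,1,1,0.25,-0.12],[1,1,1,0.25,-0.12]]' 40
python3 -m crank '[[1,0.1,1,0,0],[1,0.1,1,0,0],[1,0.1,1,0,0],[1,0.1,1,0,0],[1,0.1,1,0,0]]'
python3 -m crank '[[1,0,1,0,0],[1,0,1,0,0],[1,0,1,0,0],[1,0,1,0,0],[1,0,1,0,0]]'
python3 - <<'E'
from h import *
import pickle
s=get_state(); print(s['time'],s['position'],s['tool_rot'],s['ft_force'])
c=get_calibration('wrist');im=get_image('wrist'); pickle.dump(c,open('w1.pkl','wb'));print(c['fovy'],np.round(-np.array(c['R']).T@c['t'],3))
cv2.imwrite('pics/w1.png',im[:,:,::-1])
E
```

```text
time: 0.72
position: [0.4908, -0.3796, 0.2508]
tool_rot: [-3.107, 0.459, 0.0]
ft_force: [0.1, 0.1, -0.2]
grip_width: 1.0
grip_force: 0.0
time: 1.35
position: [0.509, -0.1818, 0.2507]
tool_rot: [3.108, -0.456, -0.0]
ft_force: [-0.3, -0.0, -0.2]
grip_width: 0.997
grip_force: 0.0
time: 1.98
position: [0.5094, 0.0161, 0.2506]
tool_rot: [3.107, -0.461, -0.0]
ft_force: [-0.2, -1.4, 0.1]
grip_width: 1.001
grip_force: 0.0
1.975 [0.50935555 0.01609402 0.25057474] [ 3.10674697e+00 -4.60783250e-01 -3.46960279e-04] [-0.21223985 -1.36223997  0.06835425]
65.70646984690485 [ 0.585 -0.008  0.434]
```

View pics/w1.png

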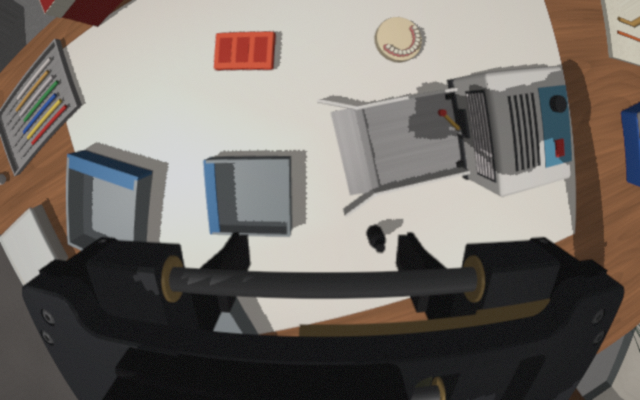

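The wrist view shows the tray at px (205–292, 155–236) with its blue front on the left, and the mouth on the right at (350,150). I'll enlarge this part.

```bash
python3 -c "
import cv2
a=cv2.imread('pics/w1.png')[60:240,195:485]; cv2.imwrite('pics/w1c.png',cv2.resize(a,None,fx=2.75,fy=2.75,interpolation=cv2.INTER_CUBIC))"
```

```text
(no output)
```

View pics/w1c.png

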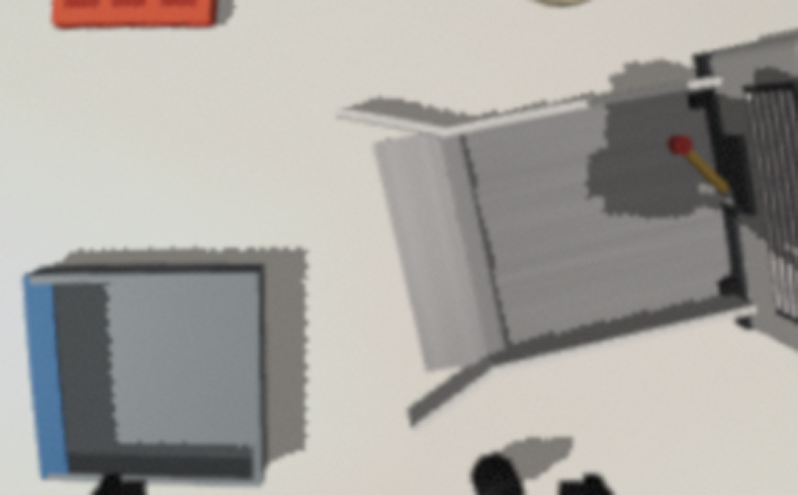

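```bash
python3 - <<'E'
from h import *
import pickle
c=pickle.load(open('w1.pkl','rb'))
P=lambda u,v,z:onz('wrist',195+(u+.5)/2.75-.5,60+(v+.5)/2.75-.5,z,c)[:2]
def show(n,a): print(n,np.round(a,4))
T=[P(262,267,.034),P(262,483,.034),P(23,274,.034),P(42,478,.034)]
show('tray',T); show('lens',[np.linalg.norm(T[i]-T[j]) for i,j in((0,1),(2,3),(0,2),(1,3))])
show('tc',np.mean(T,0)); d=(T[0]+T[1]-T[2]-T[3]); show('tyaw',np.degrees(np.arctan2(d[1],d[0]))); show('front mid',(T[2]+T[3])/2)
d=T[0]-T[1];show('yaw back edge',np.degrees(np.arctan2(d[1],d[0]))-90);d=T[2]-T[3];show('yaw front',np.degrees(np.arctan2(d[1],d[0]))-90)
for n,a,b,x in(('ramp',P(376,146,0),P(430,371,0),.105),('sill',P(461,137,.009),P(506,347,.009),.06)):
    d=a-b; e=np.arctan2(d[1],d[0])-np.pi/2; u=np.array([np.cos(e),np.sin(e)])
    show(n,[np.linalg.norm(d),np.degrees(e),*((a+b)/2),*((a+b)/2+x*u)])
show('topcheek',[P(445,131,.032),P(718,80,.032)]);show('botcheek',[P(495,358,.032),P(750,308,.032)])
a=P(445,131,.032);b=P(718,80,.032);d=b-a;show('',np.degrees(np.arctan2(d[1],d[0])))
a=P(495,358,.032);b=P(750,308,.032);d=b-a;show('',np.degrees(np.arctan2(d[1],d[0])))
show('lever',P(680,145,.026))
E
```

```text
tray [[0.5398 0.0506]
 [0.4348 0.0859]
 [0.5743 0.1667]
 [0.47   0.1996]]
lens [0.1107 0.1093 0.1211 0.1191]
tc [0.5047 0.1257]
tyaw -106.8725
front mid [0.5222 0.1831]
yaw back edge -108.5873
yaw front -107.5512
ramp [ 1.21200e-01 -9.29061e+01  5.17700e-01 -1.53000e-02  5.12400e-01
 -1.20200e-01]
sill [ 1.10400e-01 -9.32112e+01  5.15900e-01 -5.68000e-02  5.12500e-01
 -1.16700e-01]
topcheek [[ 0.5765 -0.0506]
 [ 0.5684 -0.191 ]]
botcheek [[ 0.4637 -0.0445]
 [ 0.4508 -0.1825]]
 -93.3156
 -95.3291
lever [ 0.5407 -0.1644]
```

```bash
python3 -m crank '[[0.6,0.055,0.807,-0.4,0],[0.6,0.055,0.807,-0.9,0],[0.6,0.055,0.807,-0.9,0],[0.6,0.055,0.807,-0.9,0],[0.6,0.055,0.807,-0.9,0]]' 40
python3 -m crank '[[0.6,0,0,-0.15,0],[0.6,0,0,-0.288,0],[0.6,0,0,-0.288,0],[0.6,0,0,-0.288,0]]'
python3 - <<'E'
from h import *
s=get_state(); print(s['position'])
im=get_image('scene'); a=im[130:270,230:430,::-1]; cv2.imwrite('pics/s1.png',cv2.resize(a,None,fx=3,fy=3))
E
```

```text
time: 2.65
position: [0.5171, 0.178, 0.066]
tool_rot: [3.105, -0.458, -0.014]
ft_force: [-0.2, -1.0, 1.2]
grip_width: 0.612
grip_force: 0.0
time: 3.15
position: [0.522, 0.1777, 0.0148]
tool_rot: [-3.107, 0.463, -0.004]
ft_force: [0.7, 0.9, -0.4]
grip_width: 0.6
grip_force: 0.0
[0.52199118 0.17768165 0.01479046]
```

View pics/s1.png

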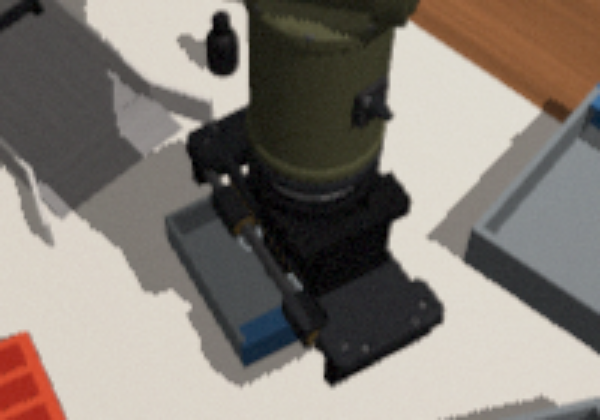

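The hand straddles the blue front wall, and the tray has not moved. I'll close the gripper and lift it slightly.

```bash
python3 -m crank '[[0,0,0,0,0],[0,0,0,0,0],[0,0,0,0,0],[0,0,0,0,0]]' 50
python3 -m crank '[[0,0,0,0.02,0],[0,0,0,0.05,0],[0,0,0,0.08,0],[0,0,0,0.1,0],[0,0,0,0.1,0]]'
```

```text
time: 3.7
position: [0.52, 0.1793, 0.0133]
tool_rot: [3.108, -0.459, -0.0]
ft_force: [-0.4, -1.1, -0.4]
grip_width: 0.228
grip_force: 0.0
time: 4.32
position: [0.5204, 0.1792, 0.0337]
tool_rot: [-3.108, 0.459, -0.001]
ft_force: [-0.4, -0.2, -0.3]
grip_width: 0.003
grip_force: 0.0
```

The fingers close more slowly than I assumed, so they shut above the wall. I'll go up, reopen, go down again and wait longer.

```bash
python3 -m crank '[[0.5,0,0,0.1,0],[0.5,0,0,0.1,0],[0.5,0,0,0.1,0],[0.5,0,0,0.1,0],[0.5,0,0,0.1,0]]' 50
python3 - <<'E'
from h import *
import pickle
c=get_calibration('wrist');im=get_image('wrist'); pickle.dump(c,open('w2.pkl','wb'))
cv2.imwrite('pics/w2.png',im[:,:,::-1])
E
```

```text
time: 4.95
position: [0.5197, 0.179, 0.0528]
tool_rot: [3.108, -0.459, -0.001]
ft_force: [0.6, -0.2, -0.5]
grip_width: 0.463
grip_force: 0.0
```

View pics/w2.png

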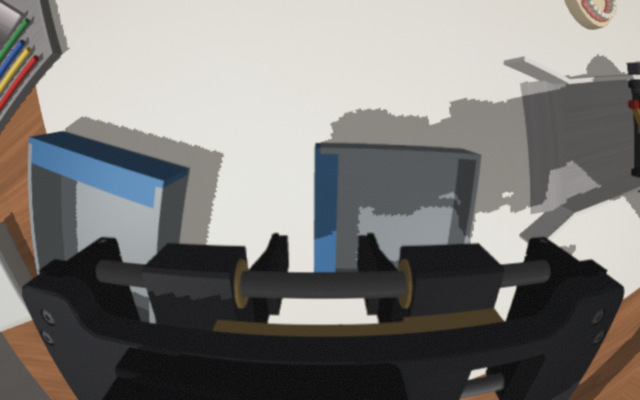

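The tray has not moved. Its blue wall, at px 316–338, lies between the fingers at 280 and 365.

```bash
python3 -m crank '[[0.5,0,0,-0.1,0],[0.5,0,0,-0.2,0],[0.5,0,0,-0.2,0],[0.2,0,0,-0.2,0],[0,0,0,-0.2,0]]' 50
python3 -m crank '[[0,0,0,0,0],[0,0,0,0,0],[0,0,0,0,0],[0,0,0,0,0],[0,0,0,0,0]]' 50
```

```text
time: 5.62
position: [0.5205, 0.1794, 0.0137]
tool_rot: [-3.108, 0.459, -0.001]
ft_force: [-0.2, -1.2, 0.3]
grip_width: 0.35
grip_force: 0.0
time: 6.25
position: [0.52, 0.1792, 0.0132]
tool_rot: [3.108, -0.459, -0.0]
ft_force: [-0.2, -0.2, 0.1]
grip_width: 0.009
grip_force: 0.0
```

```bash
python3 - <<'E'
from h import *
import pickle
s=get_state(); print(s['position'],s['grip_width'],s['grip_force'])
c2=pickle.load(open('w2.pkl','rb'));
for p in((316,146),(316,272),(338,150),(335,272),(480,153)): print(p,onz('wrist',*p,.034,c2).round(4))
print('proj TCP tip in w2',proj('wrist',np.array([.52,.179,.0528]),c2), 'grasp',proj('wrist',np.array([.52,.179,.072]),c2))
def blue(im,x0,y0,x1,y1):
    h=cv2.cvtColor(im,cv2.COLOR_RGB2HSV); m=((h[...,0]>95)&(h[...,0]<125)&(h[...,1]>120)&(h[...,2]>40)).astype(np.uint8)
    m2=np.zeros_like(m);m2[y0:y1,x0:x1]=m[y0:y1,x0:x1]; y,x=np.nonzero(m2); return len(x),(x.min(),x.max(),y.min(),y.max()) if len(x) else None
sc0=cv2.imread('pics/scene0.png')[:,:,::-1].copy(); sd0=cv2.imread('pics/side0.png')[:,:,::-1].copy()
sc=get_image('scene').copy(); sd=get_image('side').copy(); w=get_image('wrist').copy()
c3=get_calibration('wrist'); pickle.dump(c3,open('w3.pkl','wb'))
for n,i in(('sc0',sc0),('sc',sc)): print(n,blue(i,270,170,370,255))
for n,i in(('sd0',sd0),('sd',sd)): print(n,blue(i,260,190,360,262))
a=np.hstack([cv2.resize(sd[180:300,250:410],None,fx=2.5,fy=2.5),cv2.resize(w[100:300,180:447],None,fx=1.5,fy=1.5)]); cv2.imwrite('pics/m3.png',a[:,:,::-1])
E
```

```text
[0.52003205 0.1791546  0.01320446] 0.008582130131399916 0.0
(316, 146) [0.5743 0.1663 0.034 ]
(316, 272) [0.4856 0.1937 0.034 ]
(338, 150) [0.5676 0.1533 0.034 ]
(335, 272) [0.4815 0.1802 0.034 ]
(480, 153) [0.5388 0.0547 0.034 ]
proj TCP tip in w2 (np.float64(321.3705239756965), np.float64(236.4457114474094)) grasp (np.float64(321.24326830385814), np.float64(249.41204891562734))
sc0 (596, (np.int64(310), np.int64(355), np.int64(218), np.int64(250)))
sc (249, (np.int64(310), np.int64(338), np.int64(232), np.int64(250)))
sd0 (221, (np.int64(274), np.int64(298), np.int64(215), np.int64(246)))
sd (109, (np.int64(285), np.int64(298), np.int64(232), np.int64(246)))
```

View pics/m3.png

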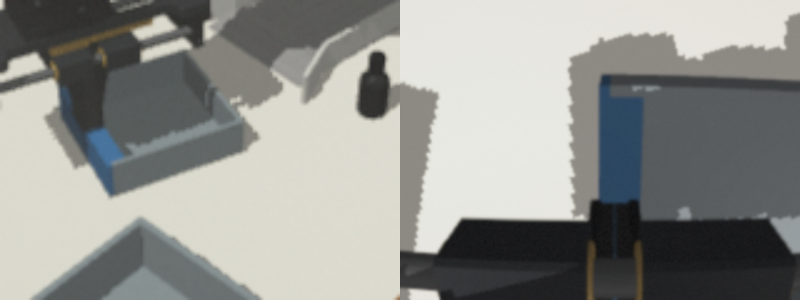

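```bash
cat > chk.py <<'E'
from h import *
s=get_state(); print(s['time'],s['position'].round(4),s['grip_width'],s['grip_force'],s['ft_force'].round(1))
def blue(im,x0,y0,x1,y1):
    h=cv2.cvtColor(im,cv2.COLOR_RGB2HSV); m=((h[...,0]>95)&(h[...,0]<125)&(h[...,1]>120)&(h[...,2]>40)).astype(np.uint8)
    m2=np.zeros_like(m);m2[y0:y1,x0:x1]=m[y0:y1,x0:x1]; y,x=np.nonzero(m2); return len(x),(x.min(),x.max(),y.min(),y.max()) if len(x) else None
print(blue(get_image('scene').copy(),270,170,370,255),blue(get_image('side').copy(),260,190,360,262))
E
python3 -m crank '[[0,0,0,0,0],[0,0,0,0,0]]' 50
python3 -m crank '[[0,0,0,0.02,0],[0,0,0,0.05,0],[0,0,0,0.05,0]]'; python3 chk.py
```

```text
time: 6.65
position: [0.52, 0.1791, 0.0132]
tool_rot: [3.108, -0.459, -0.0]
ft_force: [-0.3, 0.4, 0.9]
grip_width: 0.006
grip_force: 0.0
time: 7.02
position: [0.5207, 0.1794, 0.024]
tool_rot: [-3.107, 0.459, -0.002]
ft_force: [-0.1, 0.1, 0.2]
grip_width: 0.003
grip_force: 0.0
7.025 [0.5207 0.1794 0.024 ] 0.003086238623358852 0.0 [-0.1  0.1  0.2]
(280, (np.int64(310), np.int64(339), np.int64(231), np.int64(250))) (110, (np.int64(285), np.int64(298), np.int64(231), np.int64(246)))
```

```bash
python3 - <<'E'
from h import *
sd=get_image('side');w=get_image('wrist');sc=get_image('scene')
R=lambda a:cv2.resize(np.ascontiguousarray(a),(400,300),interpolation=cv2.INTER_CUBIC)
a=np.vstack([np.hstack([R(sd[190:280,250:370]),R(w[140:290,240:440])]),np.hstack([R(sc[150:255,260:400]),R(sc[210:255,300:360])])])
cv2.imwrite('pics/m4.png',np.clip(a.astype(float)*1.4,0,255).astype(np.uint8)[:,:,::-1])
c=get_calibration('side'); 
for p in([.5207,.1794,.024],[.5207,.1794,.043],[.5207,.1794,.034]): q=proj('side',np.array(p));print('side tile',(q[0]-250)*400/120,(q[1]-190)*300/90,'wrist tile',[(v-o)*2 for v,o in zip(proj('wrist',np.array(p)),(240,140))])
E
```

```text
side tile 116.29695450020849 140.8450679383291 wrist tile [np.float64(161.15216349817445), np.float64(192.925400067037)]
side tile 114.27116116511077 117.22314552337149 wrist tile [np.float64(160.73188935801545), np.float64(218.68409566270208)]
side tile 115.23732110369981 128.4891294292229 wrist tile [np.float64(160.94010231491825), np.float64(205.89609822358153)]
```

View pics/m4.png

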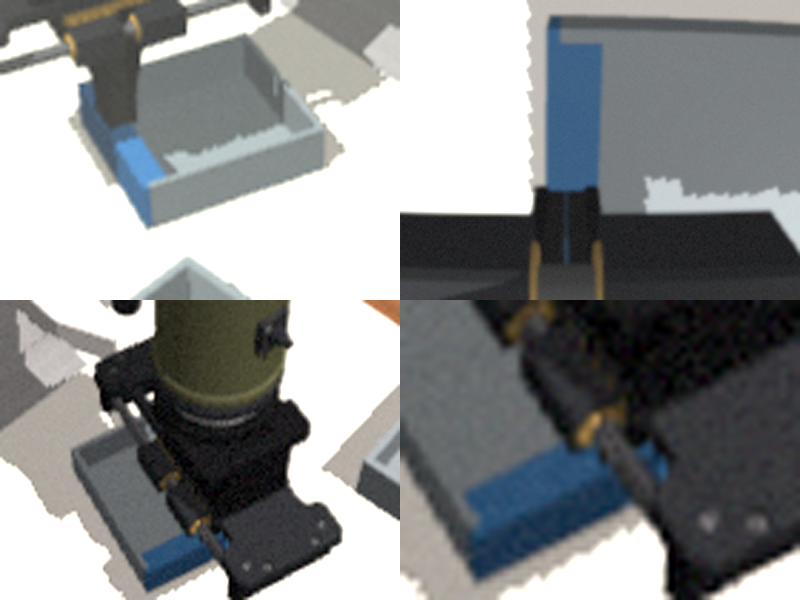

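The pictures show the shut fingers at the ledge and the tray not moved. A gentle lateral probe will tell whether they touch it.

```bash
python3 -m crank '[[0,0,-0.03,0,0],[0,0,-0.06,0,0],[0,0,-0.06,0,0]]'; python3 chk.py
```

```text
time: 7.65
position: [0.5201, 0.166, 0.0231]
tool_rot: [3.107, -0.461, -0.0]
ft_force: [0.1, -0.2, 0.5]
grip_width: 0.008
grip_force: 0.0
7.65 [0.5201 0.166  0.0231] 0.00831691116608201 0.0 [ 0.1 -0.2  0.5]
(260, (np.int64(310), np.int64(334), np.int64(228), np.int64(250))) (113, (np.int64(285), np.int64(298), np.int64(230), np.int64(246)))
```

```bash
python3 -m crank '[[0,0,0.05,0,0],[0,0,0.1,0,0],[0,0,0.13,0,0],[0,0,0.13,0,0]]'; python3 chk.py
```

```text
time: 8.25
position: [0.5198, 0.1943, 0.0232]
tool_rot: [-3.108, 0.456, 0.0]
ft_force: [-0.4, 0.6, -0.7]
grip_width: 0.006
grip_force: 0.0
8.25 [0.5198 0.1943 0.0232] 0.006147662141625255 0.0 [-0.4  0.6 -0.7]
(265, (np.int64(310), np.int64(334), np.int64(231), np.int64(250))) (101, (np.int64(286), np.int64(298), np.int64(232), np.int64(246)))
```

```bash
python3 - <<'E'
from h import *
sd=get_image('side');sc=get_image('scene')
for z in(.0232,.034,.045,.06): print(z,np.round(proj('side',np.array([.5198,.1943,z])),1),np.round(proj('scene',np.array([.5198,.1943,z])),1))
u=int(round(proj('side',np.array([.5198,.1943,.0232]))[0]))
for v in range(212,246): print(v,' '.join('%3d/%3d/%3d'%tuple(sd[v,x]) for x in range(u-9,u+10,3)))
E
```

```text
0.0232 [279.5 236.2] [337.6 238.1]
0.034 [279.1 232.2] [337.8 235.7]
0.045 [278.7 228. ] [338.  233.3]
0.06 [278.2 222.2] [338.3 229.8]
212  57/ 57/ 55  51/ 53/ 51  54/ 53/ 51  55/ 55/ 51  52/ 51/ 48  63/ 66/ 63  85/ 89/ 88
213  69/ 69/ 64  54/ 54/ 52  54/ 54/ 52  55/ 54/ 52  48/ 49/ 46  68/ 70/ 69  85/ 88/ 89
214 113/111/105  53/ 52/ 50  56/ 57/ 55  55/ 55/ 53  52/ 52/ 49  71/ 74/ 73  84/ 89/ 88
215 142/142/132  53/ 52/ 50  53/ 53/ 52  56/ 55/ 53  52/ 52/ 49  78/ 81/ 80  83/ 88/ 88
216 154/153/144  52/ 52/ 50  54/ 53/ 51  55/ 55/ 53  54/ 54/ 52  78/ 81/ 80  86/ 90/ 89
217 193/191/179  53/ 52/ 50  53/ 53/ 51  53/ 52/ 51  51/ 49/ 46  79/ 82/ 81  86/ 89/ 89
218 219/218/207  57/ 56/ 53  55/ 54/ 52  55/ 53/ 52  51/ 51/ 49  81/ 85/ 85  85/ 89/ 89
219 219/217/207  53/ 54/ 52  56/ 55/ 53  55/ 54/ 52  54/ 54/ 51  81/ 86/ 85  85/ 89/ 89
220 218/217/205  53/ 54/ 50  55/ 56/ 52  54/ 54/ 52  54/ 54/ 52  83/ 87/ 88  82/ 87/ 87
221 219/218/205  55/ 53/ 53  54/ 54/ 52  56/ 56/ 54  53/ 54/ 51  80/ 87/ 89  85/ 90/ 90
222 218/217/206  55/ 55/ 52  57/ 56/ 55  60/ 58/ 56  53/ 53/ 49  74/ 85/ 94  87/ 91/
[... 1327 characters left out ...]
 133/131/123 132/132/124 134/132/125 127/127/119  57/ 66/ 78  63/ 88/113  73/116/158
239 150/148/140 132/130/123 131/130/123 133/130/123  60/ 70/ 81  65/ 90/115  71/113/155
240 168/165/156 133/132/124 133/132/124 131/130/122  68/ 76/ 83  64/ 90/114  70/110/149
241 195/193/180 132/131/123 132/131/123 133/131/124  90/ 95/ 97  64/ 89/115  68/103/138
242 219/217/206 132/131/122 132/132/124 133/132/124 113/115/112  64/ 90/115  66/ 94/123
243 217/216/204 134/132/125 133/131/123 132/130/123 128/126/119  65/ 90/115  64/ 89/113
244 219/218/206 181/178/168 133/131/124 132/131/124 134/133/125  68/ 91/114  64/ 90/115
245 219/217/205 202/199/187 133/132/123 133/132/125 133/132/125  87/104/119  62/ 90/114
```

Camera and touch agree that the real fingertips are about 20 mm higher than the reported TCP. I'll open, return over the wall and go down in small steps by feel, using the bench contact as reference.

```bash
python3 -m crank '[[0.5,0,-0.08,0.05,0],[0.5,0,-0.08,0.05,0],[0.5,0,-0.08,0.05,0],[0.5,0,-0.08,0.05,0],[0.5,0,-0.08,0.05,0]]' 50 
python3 -m crank '[[0.5,0,0,0,0],[0.5,0,0,-0.06,0],[0.5,0,0,-0.1,0],[0.5,0,0,-0.12,0],[0.5,0,0,-0.12,0]]'
python3 -m crank '[[0.5,0,0,-0.01,0],[0.5,0,0,-0.02,0],[0.5,0,0,-0.02,0]]'
python3 -m crank '[[0.5,0,0,-0.01,0],[0.5,0,0,-0.02,0],[0.5,0,0,-0.02,0]]'; python3 chk.py
```

```text
time: 9.07
position: [0.5198, 0.1776, 0.0329]
tool_rot: [-3.108, 0.458, 0.001]
ft_force: [1.0, -1.0, 0.1]
grip_width: 0.464
grip_force: 0.0
time: 9.7
position: [0.5196, 0.1771, 0.0086]
tool_rot: [3.108, -0.459, -0.002]
ft_force: [-0.4, 0.8, 1.1]
grip_width: 0.5
grip_force: 0.0
time: 10.07
position: [0.52, 0.1771, 0.0051]
tool_rot: [3.108, -0.459, -0.0]
ft_force: [0.0, 0.2, -0.1]
grip_width: 0.501
grip_force: 0.0
time: 10.45
position: [0.5198, 0.1771, 0.001]
tool_rot: [3.108, -0.459, -0.001]
ft_force: [0.7, 0.8, -0.4]
grip_width: 0.502
grip_force: 0.0
10.45 [0.5198 0.1771 0.001 ] 0.5023736767440354 0.0 [ 0.7  0.8 -0.4]
(190, (np.int64(310), np.int64(327), np.int64(233), np.int64(250))) (86, (np.int64(286), np.int64(298), np.int64(234), np.int64(246)))
```

```bash
python3 -m crank '[[0.5,0,0,-0.01,0],[0.5,0,0,-0.02,0],[0.5,0,0,-0.03,0],[0.5,0,0,-0.04,0],[0.5,0,0,-0.04,0]]'
python3 - <<'E'
from h import *
s=get_state();p=s['position'];w=get_image('wrist');sd=get_image('side')
# silhouettes: finger dark pixels in wrist image near the projected tips
for sg in(-1,1):
    q=p+np.array([.0,.022*sg,0]); print(sg,[np.round(proj('wrist',q+[0,0,d]),1) for d in(0,.01,.02)],[np.round(proj('side',q+[0,0,d]),1) for d in(0,.01,.02)])
cv2.imwrite('pics/w5.png',w[:,:,::-1]);cv2.imwrite('pics/sd5.png',sd[:,:,::-1])
E
```

```text
time: 11.18
position: [0.5198, 0.1771, -0.0071]
tool_rot: [3.108, -0.459, -0.001]
ft_force: [0.4, 0.7, 0.1]
grip_width: 0.5
grip_force: 0.0
-1 [array([354.6, 227.7]), array([356.1, 233.8]), array([357.9, 240.4])] [array([295. , 238.2]), array([294.7, 234.6]), array([294.5, 231.1])]
1 [array([289.4, 245.7]), array([287.8, 252.5]), array([286.1, 259.8])] [array([278.7, 248.2]), array([278.4, 244.7]), array([278., 241.])]
```

```bash
python3 -m crank '[[0,0,0,0,0],[0,0,0,0,0],[0,0,0,0,0],[0,0,0,0,0],[0,0,0,0,0]]' 50
python3 -m crank '[[0,0,0,0,0],[0,0,0,0,0],[0,0,0,0,0]]' 50; python3 chk.py
```

```text
time: 11.9
position: [0.5202, 0.1775, -0.0068]
tool_rot: [-3.107, 0.459, -0.0]
ft_force: [0.2, 0.4, 0.2]
grip_width: 0.169
grip_force: 50.0
time: 12.28
position: [0.5201, 0.1774, -0.0068]
tool_rot: [-3.108, 0.459, -0.0]
ft_force: [-0.1, 1.2, 0.1]
grip_width: 0.17
grip_force: 50.0
12.275 [ 0.5201  0.1774 -0.0068] 0.1700362003179078 49.974852204322815 [-0.1  1.2  0.1]
(172, (np.int64(310), np.int64(326), np.int64(234), np.int64(250))) (88, (np.int64(286), np.int64(298), np.int64(235), np.int64(246)))
```

Gripped: 14.8 mm at 50 N. I'll lift slightly, turn it to the extractor's yaw and bring it to just before the mouth.

```bash
python3 -m crank '[[0,0,0,0.03,0],[0,0,0,0.05,0],[0,0.02,-0.05,0.05,0.012],[0,0.04,-0.12,0.05,0.025],[0,0.04,-0.18,0.05,0.0372]]'
python3 -m crank '[[0,0,-0.05,0,0],[0,0,-0.1,0,0],[0,0,-0.1,0,0],[0,0,-0.1,0,0]]'
python3 - <<'E'
from h import *
import pickle
s=get_state();print(s['position'].round(4),s['tool_rot'])
c=get_calibration('wrist');w=get_image('wrist');pickle.dump(c,open('w6.pkl','wb'));cv2.imwrite('pics/w6.png',w[:,:,::-1])
sc=get_image('scene');cv2.imwrite('pics/sc6.png',sc[:,:,::-1])
R=lambda a:cv2.resize(np.ascontiguousarray(a),(800,int(800*a.shape[0]/a.shape[1])),interpolation=cv2.INTER_CUBIC)
a=w[60:280,290:590]; a=R(a);print(a.shape)
cv2.imwrite('pics/w6c.png',a[:590,:,::-1])
E
```

```text
time: 13.0
position: [0.5281, 0.1402, 0.0033]
tool_rot: [3.14, -0.09, -0.0]
ft_force: [-0.1, -0.2, -2.8]
grip_width: 0.17
grip_force: 50.0
time: 13.5
position: [0.528, 0.1217, 0.0033]
tool_rot: [-3.14, 0.093, -0.0]
ft_force: [0.0, 0.2, -2.4]
grip_width: 0.169
grip_force: 50.0
[0.528  0.1217 0.0033] [-3.13987270e+00  9.33051693e-02 -1.50509618e-04]
(586, 800, 3)
```

View pics/w6c.png

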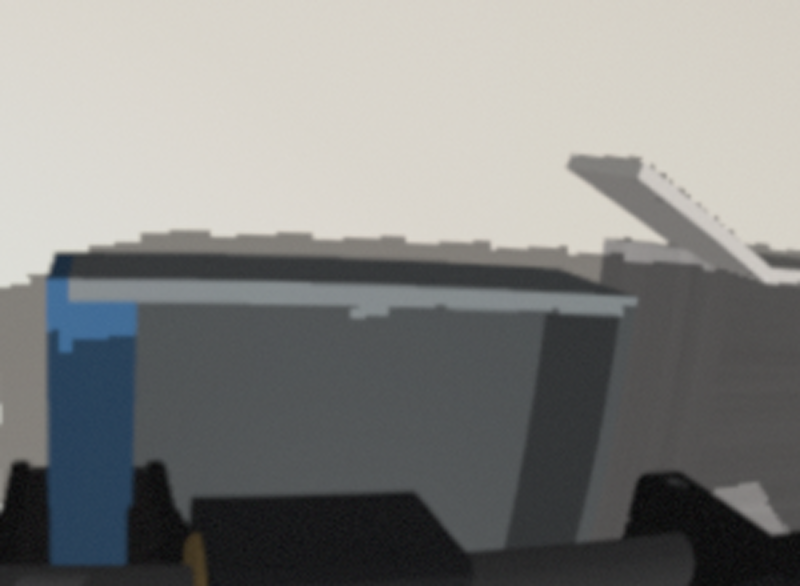

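```bash
python3 - <<'E'
from h import *
import pickle
c=pickle.load(open('w6.pkl','rb')); k=300/800
P=lambda u,v,z:onz('wrist',290+(u+.5)*k-.5,60+(v+.5)*k-.5,z,c)[:2]
e=np.radians(-93.5);O=np.array([.5135,-.116]);u=np.array([np.cos(e),np.sin(e)]);v=np.array([-u[1],u[0]])
E=lambda p:np.round([(p-O)@u*1e3,(p-O)@v*1e3],1)
for z in(.034,.044): print(z,'front',E(P(49,280,z)),'back',E(P(637,297,z)))
print('bend inner',E(P(755,281,.032)),'flare tip',E(P(640,175,.032)),'ramp corner z0',E(P(605,255,0)))
print('TCP',E(get_state()['position'][:2]))
print('cam',np.round(-np.array(c['R']).T@c['t'],3))
E
```

```text
0.034 front [-244.5   52. ] back [-116.2   51.6]
0.044 front [-244.1   53.7] back [-124.2   53.4]
bend inner [-75.   56.9] flare tip [-117.4   78.3] ramp corner z0 [-102.3   56.2]
TCP [-2.383e+02 -1.000e-01]
cam [0.607 0.116 0.186]
```

```bash
python3 -m crank '[[0,0.005,0,0.02,0],[0,0.001,-0.07,0.02,0],[0,-0.003,-0.14,0.02,0],[0,-0.008,-0.21,0.02,0],[0,-0.012,-0.28,0.02,0]]'
python3 -m crank '[[0,-0.003,-0.05,0,0],[0,-0.006,-0.1,0,0],[0,-0.009,-0.15,0,0],[0,-0.009,-0.15,0,0]]'
```

```text
time: 14.22
position: [0.5254, 0.0636, 0.0071]
tool_rot: [3.14, -0.095, -0.0]
ft_force: [0.0, -1.2, -3.6]
grip_width: 0.167
grip_force: 50.0
time: 14.72
position: [0.5238, 0.0341, 0.0071]
tool_rot: [3.14, -0.096, -0.0]
ft_force: [0.6, -0.1, -2.4]
grip_width: 0.17
grip_force: 50.0
```

```bash
python3 -m crank '[[0,-0.005,-0.08,0,0],[0,-0.01,-0.16,0,0],[0,-0.015,-0.24,0,0],[0,-0.019,-0.32,0,0],[0,-0.021,-0.35,0,0]]'
python3 -m crank '[[0,0,0,0,0],[0,0,0,0,0]]'
```

```text
time: 15.35
position: [0.5195, -0.0368, 0.0071]
tool_rot: [3.14, -0.097, -0.0]
ft_force: [0.4, 0.3, -1.8]
grip_width: 0.171
grip_force: 50.0
time: 15.6
position: [0.5196, -0.034, 0.0072]
tool_rot: [-3.14, 0.092, 0.0]
ft_force: [0.3, -0.6, -3.1]
grip_width: 0.166
grip_force: 50.0
```

```bash
python3 -m crank '[[0,-0.002,-0.03,-0.007,0],[0,-0.004,-0.06,-0.013,0],[0,-0.006,-0.09,-0.013,0],[0,-0.007,-0.11,-0.013,0],[0,-0.007,-0.11,-0.013,0]]'
python3 -m crank '[[0,0,-0.01,0,0],[0,-0.001,-0.02,0,0],[0,-0.001,-0.02,0,0]]'
python3 -m crank '[[0,0,-0.005,0,0],[0,0,-0.01,0,0],[0,0,-0.01,0,0]]'
```

```text
time: 16.23
position: [0.5189, -0.0558, 0.0048]
tool_rot: [-3.139, 0.092, -0.002]
ft_force: [1.7, 3.7, -2.6]
grip_width: 0.171
grip_force: 50.1
time: 16.6
position: [0.5184, -0.061, 0.0047]
tool_rot: [3.14, -0.093, 0.001]
ft_force: [2.5, 3.7, -3.5]
grip_width: 0.174
grip_force: 50.1
time: 16.98
position: [0.5181, -0.0631, 0.0046]
tool_rot: [3.14, -0.094, 0.0]
ft_force: [2.2, 3.5, -2.2]
grip_width: 0.17
grip_force: 50.2
```

```bash
for i in 1; do python3 -m crank '[[0,0,-0.005,0,0],[0,0,-0.01,0,0],[0,0,-0.01,0,0]]'; done
python3 -m crank '[[0,0,-0.005,0,0],[0,0,-0.005,0,0]]'
```

```text
time: 17.35
position: [0.518, -0.065, 0.0046]
tool_rot: [3.14, -0.094, -0.0]
ft_force: [2.8, 3.3, -3.5]
grip_width: 0.167
grip_force: 50.2
time: 17.6
position: [0.5181, -0.0657, 0.0046]
tool_rot: [-3.14, 0.093, -0.0]
ft_force: [2.7, 4.4, -2.2]
grip_width: 0.171
grip_force: 50.1
```

```bash
python3 -m crank '[[0,0,-0.005,0,0],[0,0,-0.005,0,0]]'
python3 -m crank '[[0,0,-0.005,0,0],[0,0,-0.005,0,0]]'
python3 -m crank '[[0,0,-0.005,0,0],[0,0,-0.005,0,0]]'
```

```text
time: 17.85
position: [0.5185, -0.066, 0.0048]
tool_rot: [-3.139, 0.093, -0.001]
ft_force: [2.7, 5.7, -2.6]
grip_width: 0.168
grip_force: 50.1
time: 18.1
position: [0.5188, -0.0662, 0.0049]
tool_rot: [-3.138, 0.093, -0.002]
ft_force: [4.3, 7.6, -2.1]
grip_width: 0.173
grip_force: 50.1
time: 18.35
position: [0.519, -0.0664, 0.005]
tool_rot: [-3.137, 0.092, -0.003]
ft_force: [4.2, 9.2, -1.5]
grip_width: 0.17
grip_force: 50.0
```

Buffer contact felt at y = -0.066. I'll ease back about 2 mm and lower the tray.

```bash
python3 -m crank '[[0,0,0.008,0,0],[0,0,0.01,-0.01,0],[0,0,0.01,-0.02,0],[0,0,0.01,-0.03,0]]'
python3 -m crank '[[0,0,0,-0.008,0],[0,0,0,-0.016,0],[0,0,0,-0.016,0]]'
```

```text
time: 18.85
position: [0.5188, -0.0657, -0.0008]
tool_rot: [-3.139, 0.093, -0.002]
ft_force: [1.7, 5.7, 0.8]
grip_width: 0.166
grip_force: 50.0
time: 19.23
position: [0.5187, -0.0659, -0.0038]
tool_rot: [-3.14, 0.093, -0.001]
ft_force: [1.1, 5.9, 1.4]
grip_width: 0.172
grip_force: 50.0
```

```bash
python3 -m crank '[[0,0,0.003,-0.004,0],[0,0,0.005,-0.008,0],[0,0,0.005,-0.008,0]]'
python3 -m crank '[[0,0,0.005,0,0],[0,0,0.01,0,0],[0,0,0.01,0,0]]'
```

```text
time: 19.6
position: [0.5187, -0.0659, -0.0039]
tool_rot: [3.139, -0.094, 0.001]
ft_force: [-3.6, 3.8, 13.3]
grip_width: 0.172
grip_force: 50.0
time: 19.98
position: [0.5187, -0.0659, -0.0038]
tool_rot: [3.137, -0.095, 0.001]
ft_force: [-2.7, 1.2, 13.6]
grip_width: 0.168
grip_force: 50.0
```

```bash
python3 -m crank '[[0.4,0,0,0.004,0],[0.4,0,0,0.004,0],[0.4,0,0,0.004,0],[0.4,0,0,0.004,0],[0.4,0,0,0.004,0]]'
python3 -m crank '[[0.4,0,0,0.03,0],[0.4,0,0,0.1,0],[0.4,0,0,0.25,0],[0.4,0,0,0.4,0],[0.4,0,0,0.5,0]]'
python3 -m crank '[[0.4,0,0.25,0.3,0],[0.4,0,0.5,0.5,0],[0.4,0,0.75,0.6,0],[0.4,0,0.75,0.6,0],[0.4,0,0.75,0.6,0]]'
python3 - <<'E'
from h import *
import pickle
c=get_calibration('wrist');w=get_image('wrist');pickle.dump(c,open('w7.pkl','wb'));cv2.imwrite('pics/w7.png',w[:,:,::-1])
sc=get_image('scene').copy();cv2.imwrite('pics/sc7.png',sc[:,:,::-1]);sd=get_image('side');cv2.imwrite('pics/sd7.png',sd[:,:,::-1])
e=np.radians(-93.5);O=np.array([.5135,-.116]);u=np.array([np.cos(e),np.sin(e)]);v=np.array([-u[1],u[0]])
E=lambda p:np.round([(p[:2]-O)@u*1e3,(p[:2]-O)@v*1e3],1)
for n,im,cc in(('scene',sc,None),('wrist',w,c)):
    h=cv2.cvtColor(np.ascontiguousarray(im),cv2.COLOR_RGB2HSV); m=((h[...,0]>95)&(h[...,0]<125)&(h[...,1]>110)&(h[...,2]>40)).astype(np.uint8)
    q=proj(n,np.r_[O-.055*u,.037],cc);print(n,np.round(q,1),[np.round(proj(n,np.r_[O-.060*u+s*.055*v,.037],cc),1) for s in(-1,1)])
    N,l,st,ce=cv2.connectedComponentsWithStats(m)
    for i in range(1,N):
        if st[i,4]>60 and abs(ce[i]-q).max()<60:
            y,x=np.nonzero(l==i);r=cv2.minAreaRect(np.c_[x,y].astype(np.float32)); b=cv2.boxPoints(r)
            print(st[i],[(p.round(1),E(onz(n,*p,.037,cc))) for p in b])
    d=(h[...,0]<8)|(h[...,0]>172); d=(d&(h[...,1]>140)&(h[...,2]>60)).astype(np.uint8)
    qt=proj(n,np.r_[O+.055*u+.03*v,.026],cc); N,l,st,ce=cv2.connectedComponentsWithStats(d)
    for i in range(1,N):
        if st[i,4]>2 and abs(ce[i]-qt).max()<30: print('red',ce[i],st[i,4],E(onz(n,*ce[i],.026,cc)))
E
```

```text
time: 20.6
position: [0.5178, -0.064, -0.0056]
tool_rot: [3.14, -0.094, -0.001]
ft_force: [0.2, -0.1, -0.7]
grip_width: 0.395
grip_force: 0.0
time: 21.22
position: [0.5191, -0.0638, 0.0974]
tool_rot: [3.139, -0.093, 0.005]
ft_force: [0.8, -0.1, -0.2]
grip_width: 0.401
grip_force: 0.0
time: 21.85
position: [0.5181, 0.0864, 0.2154]
tool_rot: [3.139, -0.091, 0.002]
ft_force: [1.3, 0.0, -0.0]
grip_width: 0.401
grip_force: 0.0
scene [254.9 165.8] [array([274.8, 153.9]), array([237.1, 180.8])]
[237 152  39  35 513] [(array([234., 177.], dtype=float32), array([-47. ,  53.7])), (array([270.8, 149.4], dtype=float32), array([-43.3, -57. ])), (array([278.1, 159.2], dtype=float32), array([-77. , -50.8])), (array([241.3, 186.8], dtype=float32), array([-79.2,  57.9]))]
wrist [439.9 172.6] [array([432.1, 214.3]), array([439.2, 128.4])]
[ 427  129   23   85 1355] [(array([426.2, 212.6], dtype=float32), array([-68.4, -52.6])), (array([432.2, 128.5], dtype=float32), array([-69.1,  54.3])), (array([449.5, 129.8], dtype=float32), array([-45.9,  54.1])), (array([443.5, 213.8], dtype=float32), array([-43.8, -54.5]))]
```

Both views put the ledge's inner edge at x ≈ -45 mm at seated height, so the front is about -60 mm, against the sill. The floor contact was also exactly 3 mm above bench level. One last check that nothing else moved and the tray stays put, then I hand in.

```bash
python3 -m crank '[[0.4,0,0,0,0],[0.4,0,0,0,0],[0.4,0,0,0,0],[0.4,0,0,0,0]]' >/dev/null
python3 - <<'E'
from h import *
a=cv2.imread('pics/scene0.png');b=cv2.imread('pics/sc7.png');n=get_image('scene')[:,:,::-1]
for k,(x0,y0,x1,y1) in dict(case=(212,238,258,290),cast=(170,175,208,208),dropper=(296,130,314,158)).items(): print(k,np.abs(a[y0:y1,x0:x1].astype(int)-b[y0:y1,x0:x1]).mean().round(1),(np.abs(a[y0:y1,x0:x1].astype(int)-b[y0:y1,x0:x1]).max(2)>40).sum())
print('tray drift',np.abs(b[120:205,195:290].astype(int)-n[120:205,195:290]).mean(),get_state()['time'])
E
```

```text
case 12.9 0
cast 14.8 0
dropper 78.6 254
tray drift 2.3316821465428275 22.55
```

```bash
python3 - <<'E'
from h import *
for f in('side0','sd7'):
    g=cv2.imread(f'pics/{f}.png').max(2)[195:235,385:418]; y,x=np.nonzero(g<45); print(f,len(x),x.mean()+385,y.mean()+195,y.max()+195)
w=cv2.imread('pics/w7.png').max(2);import pickle;c=pickle.load(open('w7.pkl','rb'));q=proj('wrist',np.array([.391,-.028,.03]),c);print('wrist exp',q)
E
```

```text
side0 64 401.234375 211.984375 225
sd7 28 401.60714285714283 211.21428571428572 223
wrist exp (np.float64(410.1095844711749), np.float64(262.382488137234))
```

The dropper stands where it was: (401,212) in the side view before and after. The change in the scene view is the arm in front of it.

```bash
python3 -c "
from bench import *
print(close_job())"
```

```text
the job is handed in; nothing more can be done
None
```

I put the tray back in the extractor and handed the job in at about 22.6 s: it is behind the sill by my measurements, and the cast, dropper and case are where they were. I could not see the lever after release, so that it stays pressed in is inferred from the tray's position.

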